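# Put the filed test pieces back in their own trays

## Robot

A 6-joint arm with a two-finger parallel gripper is mounted at the origin on the work surface. World frame = base frame: x ahead of the robot, y to its left, z up, the work surface at z = 0. Lengths are in m, angles in rad, forces in N, time in s.
With the tool pointing down it reaches from about 0.375 to 0.9 m from the base axis. Payload 3.1 kg.
Tool frame: the origin (TCP) lies midway between the tips of the shut fingers; the grasp point (between the pads) lies 19 mm behind it; x points along the fingers, z is the direction in which the jaws open and shut, and the axes are right-handed (so a half turn about x gives the same grasp; the last joint's range is limited). The gripper opens to 85 mm and grips with 20 to 120 N. Pads are 22 mm wide; open, the fingers measure 114 mm over their backs; the gripper's body (76 mm by 85 mm) begins 54 mm behind the grasp point. The pads swing forward as they close: fully open they stand 13 mm farther back than shut.
Start: joints at [1.091, 0.527, 1.433, -0, 1.181, -0.178], TCP at [0.186, 0.597, 0.231] pointing down, gripper open.
Joint ranges: [-3.08, 3.08], [-0.75, 2.2], [0.22, 2.44], [-1.43, 4.57], [0, 2.65], [-2.85, 2.85]. Speed limits (rad/s): [2.79, 2.79, 3.14, 3.14, 3.14, 3.14].

## Interface

Orientations are given as a unit quaternion [x, y, z, w].
In Python, from station import telemetry, optics, manip gives the robot as it stands.
- The arm moves only by the tool step_arm, never from a script. Its argument "commands" is a list of rows, each a list of 4 numbers: the shift along the tool's x, y, z in m, then the turn about the tool's x in rad. A call has 1 to 8 rows; each row is the pose to reach, as a shift and turn from the pose measured when the call began, along the tool's axes at that moment; what a row does not reach only later rows make up. A row lasts 1/12 s, in which the tool goes at most 41.7 mm and 7.16 degrees, less where a joint would pass 70% of its speed; a pose out of reach is approached as far as the arm can. A call with a gripper value outside its range is refused whole. "jaw" is the finger opening in m, from 0 to 0.0854, set as the call begins (left out, the last holds). The fingers move at their own pace and stop on an object; "grip_force" is the grip in N (left out, the last holds). Time passes only in rows, so rows that repeat a pose let the fingers close. It gives the time, the measured TCP pose, the force and the opening at its end, in the units of the state.
- telemetry.sense(): the state, without advancing time (a new reading comes with each control period).
- optics.snapshot(name): name is "side" or "top"; returns the picture (420x560x3 uint8, red, green, blue); there is no depth.
- optics.camera_params(name): a dict with "mtx" (3x3 intrinsics, pixels), "origin" and "attitude" of the camera in the world. Camera axes: x right, y down, z forward; pixel columns grow to the right and rows downward; lengths in m; the calibration is good to about 2 mm. A picture is of the moment at which its call begins. camera_params takes no time and is no camera call.
- manip.sign_off(): hands the job in, once; it reports no verdict.
The state is a dict: "t": time; "q": joint angles; "qd": joint speeds; "tau": joint torques, N m; "tcp_pos": TCP position; "tool_rot": TCP orientation; "force": force on the tool from outside, world axes, zero at the start; "ft_torque": the same for the moment, N m; "finger_gap": opening from 0.0 (shut) to 1.0 (fully open).
Only numpy, scipy, OpenCV 4.12 (cv2) and the standard library are available. Lean on these libraries where they do the work, as an engineer would, in place of code of your own. Each camera call takes 0.05 s, during which the arm holds its last target.

## Task

The filed steel test pieces have been mixed up: some lie in another piece's tray. Put every piece flat into the piece compartment of the tray whose drawing shows its outline; the empty tray without a drawing is there for you to use on the way. Set the pieces down with the same face up as now, do not drop them, and leave the try square where it lies.

Things in the scene. Friction and masses are not known exactly. Their poses are not given: they have to be found in the camera images.
- piece_hexagon: Steel hexagon, 40 mm across flats (46 over corners), with an 11 mm dark hole in the middle. y is square to one pair of flats: grip 40 mm along y. 25 mm thick, about 0.27 kg. Origin: centre of the outline, on the underside; z up through the thickness.
- piece_tee: Steel T: head 56 (along x) x 20 mm, stem 22 mm wide, 44 mm overall along y, stem towards +y. Origin midway between the back of the head and the stem's end: grip 44 mm along y. 25 mm thick, about 0.32 kg. Origin: centre of the outline, on the underside; z up through the thickness.
- piece_notched: Steel block 60 (along x) x 40 mm (along y) with a V notch, 36 mm wide and 18 mm deep, in its +x end. Grip 40 mm along y. 25 mm thick, about 0.39 kg. Origin: centre of the outline, on the underside; z up through the thickness.
- piece_rounded: Steel block 60 (along x) x 40 mm (along y), its +x end a full half circle of radius 20 mm, with an 11 mm dark hole at its centre, 10 mm from the origin. Grip 40 mm along y. 25 mm thick, about 0.43 kg. Origin: centre of the outline, on the underside; z up through the thickness.
- tray_hexagon: Fixed blue tray, 92 (x) x 167 mm (y). Piece compartment 86 x 86 mm inside, floor 4 mm and wall tops 8 mm above the bench; on its +y side a 72 mm wide card compartment. Origin: at bench level under the centre of the piece compartment. In the card compartment a white card with a full-size drawing: a solid black hexagon with a small round hole.
- tray_tee: Fixed blue tray, 92 (x) x 167 mm (y). Piece compartment 86 x 86 mm inside, floor 4 mm and wall tops 8 mm above the bench; on its +y side a 72 mm wide card compartment. Origin: at bench level under the centre of the piece compartment. In the card compartment a white card with a full-size drawing: a solid black T.
- tray_notched: Fixed blue tray, 92 (x) x 167 mm (y). Piece compartment 86 x 86 mm inside, floor 4 mm and wall tops 8 mm above the bench; on its +y side a 72 mm wide card compartment. Origin: at bench level under the centre of the piece compartment. In the card compartment a white card with a full-size drawing: a solid black rectangle with a V cut in one end.
- tray_rounded: Fixed blue tray, 92 (x) x 167 mm (y). Piece compartment 86 x 86 mm inside, floor 4 mm and wall tops 8 mm above the bench; on its +y side a 72 mm wide card compartment. Origin: at bench level under the centre of the piece compartment. In the card compartment a white card with a full-size drawing: a solid black rectangle with one half-round end and a small round hole.
- tray_spare: Fixed blue tray, 92 (x) x 167 mm (y). Piece compartment 86 x 86 mm inside, floor 4 mm and wall tops 8 mm above the bench; on its +y side a 72 mm wide card compartment. Origin: at bench level under the centre of the piece compartment. Its card compartment is bare: no drawing. Its piece compartment is empty at the start.
- try_square: Bystander: flat light-metal try square (an L), 70 x 109 mm, 6 mm thick, lying loose on the bench. Origin: on its underside, in the space inside the L, near its corner.

How it is judged:
By the outcome, as a careful person would: the job done as asked, in the order asked, and still so for the second after the job is handed in, with the robot touching nothing.
It also fails if it takes over 128 s, if anything falls off the work surface, if the arm or the gripper's body presses on something with over 40 N, if the wrist force passes 120 N, or if a joint passes its speed limit or range.

## Working session

There is one attempt and no reset: what is moved stays moved. The work goes in short steps, Python scripts to look and compute and a tool call to move; the robot and the scene stay as the last step left them, time stands still between calls to the robot, and variables do not carry over. Pictures are saved under pics/ and viewed, and the job is handed in when it is done.

Besides the shell and the picture viewer there is one more tool, called after ">>>" by a JSON object that holds its "name" and its "arguments", one argument or row to a line. step_arm: Moves the arm, as the interface text tells. Its arguments: {"type":"object","properties":{"commands":{"type":"array","items":{"type":"array","items":{"type":"number"}}},"jaw":{"type":"number"},"grip_force":{"type":"number"}},"required":["commands"]}

```bash
mkdir -p pics; ls
python3 - <<'E'
from station import telemetry, optics
import cv2
for n in("top","side"):
    im=optics.snapshot(n); cv2.imwrite(f"pics/{n}0.png",im[:,:,::-1]); p=optics.camera_params(n); print(n,p)
print(telemetry.sense())
E
```

```text
pics
top {'mtx': array([[390.00569836,   0.        , 277.51434631],
       [  0.        , 390.00569836, 215.58612713],
       [  0.        ,   0.        ,   1.        ]]), 'origin': array([ 0.47604826, -0.03058888,  0.70225475]), 'attitude': array([ 0.71224798, -0.70085447,  0.02750225, -0.02737606])}
side {'mtx': array([[484.11184867,   0.        , 282.02067798],
       [  0.        , 484.11184867, 211.27028418],
       [  0.        ,   0.        ,   1.        ]]), 'origin': array([ 0.17903415, -0.53215645,  0.70212263]), 'attitude': array([ 0.8832712 , -0.28871468,  0.1130431 , -0.35170595])}
{'t': 0.1, 'q': array([ 1.09051524e+00,  5.28351742e-01,  1.43379031e+00,  3.46832664e-05,
        1.18138719e+00, -1.78477892e-01]), 'qd': array([-6.94201071e-04, -2.04356609e-05, -3.25695372e-03,  3.22625417e-05,
       -1.34967222e-03, -1.78746222e-04]), 'tau': array([-1.76538297e-04, -4.43307638e+01, -1.78586215e+01, -2.47258995e-04,
        3.89643727e-03, -7.57419684e-06]), 'tcp_pos': array([0.1854231 , 0.59618574, 0.23043952]), 'tool_rot': array([-0.41944058,  0.57010496,  0.4188579 ,  0.56886553]), 'force': array([ 0.28076569,  0.76028401, -0.77813123]), 'ft_torque': array([-0.01150811,  0.03176451,  0.02923109]), 'finger_gap': 0.9960617424180617}
```

View pics/top0.png

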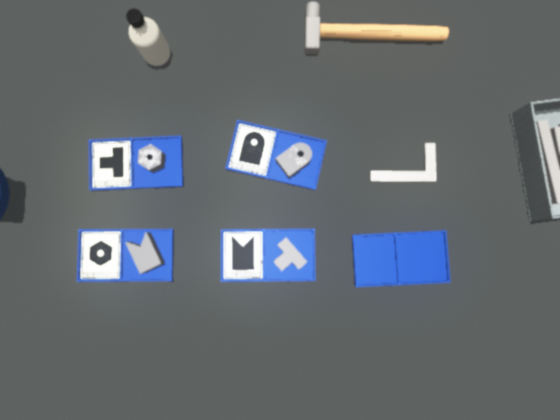

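View pics/side0.png

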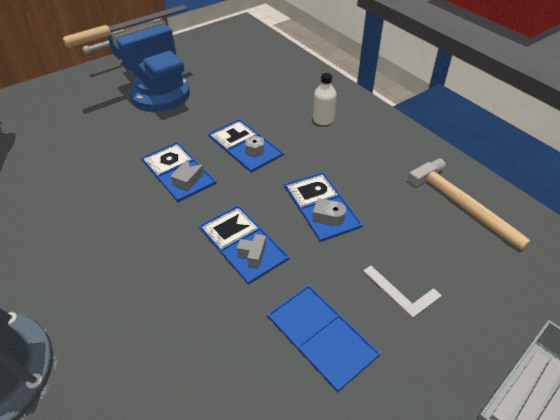

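The pictures show a 3-cycle. The hexagon (150,157) is in the tee tray, the notched block (145,253) in the hexagon tray, and the tee (290,254) in the notched tray. The rounded piece (295,157) is already home. The spare tray is at (400,258) and the try square at (405,165). Next I measure them.

```bash
cat > h.py <<'E'
import numpy as np, cv2
from scipy.spatial.transform import Rotation as R
from station import telemetry, optics
def ray(n,uv,z):
    p=optics.camera_params(n); uv=np.atleast_2d(np.array(uv,float))
    d=np.c_[uv,np.ones(len(uv))]@np.linalg.inv(p['mtx']).T
    d=R.from_quat(p['attitude']).apply(d); o=np.array(p['origin'])
    s=(z-o[2])/d[:,2]
    return o+d*s[:,None]
def proj(n,X):
    p=optics.camera_params(n); X=np.atleast_2d(X)
    c=R.from_quat(p['attitude']).inv().apply(X-np.array(p['origin']))
    u=c@p['mtx'].T; return u[:,:2]/u[:,2:]
def trays(im):
    hsv=cv2.cvtColor(im,cv2.COLOR_RGB2HSV)
    m=cv2.inRange(hsv,(105,120,60),(130,255,255))
    m=cv2.morphologyEx(m,cv2.MORPH_CLOSE,np.ones((3,3)))
    cs,_=cv2.findContours(m,cv2.RETR_EXTERNAL,cv2.CHAIN_APPROX_NONE)
    return [c for c in cs if 3000<cv2.contourArea(c)<8000]
E
python3 - <<'E'
from h import *
im=cv2.imread('pics/top0.png')[:,:,::-1].copy()
for c in trays(im):
    P=ray('top',c[:,0,:],0.008)[:,:2].astype(np.float32)
    (cx,cy),(w,h),a=cv2.minAreaRect(P*1000)
    print(np.array(c[:,0].mean(0)),(round(cx,1),round(cy,1)),(round(w,1),round(h,1)),round(a,2))
crop=im[115:295,65:335]
cv2.imwrite('pics/c0.png',cv2.resize(crop,None,fx=2.95,fy=2.95,interpolation=cv2.INTER_CUBIC)[:,:,::-1])
E
```

```text
[400.53103448 258.31724138] (458.0, -249.4) (93.5, 169.3) 3.65
[124.7628866  255.04123711] (455.9, 239.0) (91.7, 169.0) 0.92
[267.57638889 254.81944444] (460.2, -14.5) (93.0, 166.4) 1.55
[135.42553191 162.5141844 ] (622.0, 227.5) (93.9, 168.2) 3.59
[275.95255474 154.46350365] (641.1, -25.4) (167.6, 93.7) 77.84
```

View pics/c0.png

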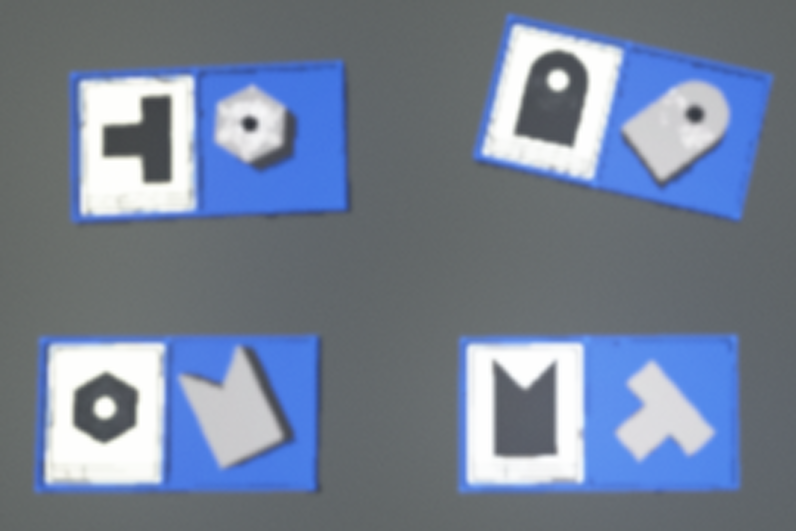

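```bash
cat >> h.py <<'E'
TR={}
def tray_poses(im):
    out=[]
    for c in trays(im):
        P=ray('top',c[:,0,:],0.008)[:,:2].astype(np.float32)*1000
        r=cv2.minAreaRect(P); b=cv2.boxPoints(r); e=[b[1]-b[0],b[2]-b[1]]
        l=max(e,key=np.linalg.norm); l=l/np.linalg.norm(l); l=l*np.sign(l[1])
        ctr=np.array(r[0])-37.5*l
        out.append((ctr.round(1),round(np.degrees(np.arctan2(-l[0],l[1])),1)))
    return sorted(out,key=lambda t:-t[0][1])
def pieces(im,z=0.029,lo=135,maxS=60):
    hsv=cv2.cvtColor(im,cv2.COLOR_RGB2HSV); 
    m=cv2.inRange(hsv,(0,0,lo),(179,maxS,255))
    cs,_=cv2.findContours(m,cv2.RETR_EXTERNAL,cv2.CHAIN_APPROX_NONE)
    return [c for c in cs if 300<cv2.contourArea(c)<2000]
E
python3 - <<'E'
from h import *
im=cv2.imread('pics/top0.png')[:,:,::-1].copy()
for t in tray_poses(im): print(t)
hsv=cv2.cvtColor(im,cv2.COLOR_RGB2HSV)
for uv in [(145,255),(290,254),(150,150),(157,165),(295,157),(255,255),(160,250)]: print(uv,hsv[uv[1],uv[0]])
f=cv2.resize(im,None,fx=4,fy=4,interpolation=cv2.INTER_CUBIC)
vis=f.copy()
hs=cv2.cvtColor(f,cv2.COLOR_RGB2HSV)
m=cv2.inRange(hs,(0,0,115),(179,85,205))
cs,_=cv2.findContours(m,cv2.RETR_EXTERNAL,cv2.CHAIN_APPROX_NONE)
for c in cs:
    A=cv2.contourArea(c)
    if 5000<A<32000:
        px=(c[:,0,:]+.5)/4-.5
        P=(ray('top',px,0.029)[:,:2]*1000).astype(np.float32)
        r=cv2.minAreaRect(P); print(px.mean(0).round(),A,[np.round(v,1) for v in r])
        print('  poly',cv2.approxPolyDP(P,3.5,True)[:,0].round(1).tolist())
        cv2.drawContours(vis,[c],-1,(255,0,0),1)
cv2.imwrite('pics/v0.png',cv2.resize(vis[480:1180,300:1340],(780,525))[:,:,::-1])
E
```

```text
(array([456.5, 201.5]), np.float32(0.9))
(array([624.4, 190.1]), np.float32(3.6))
(array([461.2, -52. ]), np.float32(1.6))
(array([633.2, -62.1]), np.float32(-12.2))
(array([ 460.3, -286.8]), np.float32(3.6))
(145, 255) [120   2 205]
(290, 254) [120   3 222]
(150, 150) [120   2 233]
(157, 165) [120   5 157]
(295, 157) [130   4 214]
(255, 255) [ 90   1 253]
(160, 250) [111 167 214]
[100. 253.] 6599.0 [array([459.3, 273.3]), array([42. , 38.1]), np.float64(61.0)]
  poly [[480.20001220703125, 274.8999938964844], [469.70001220703125, 291.6000061035156], [449.5, 291.79998779296875], [438.79998779296875, 271.5], [449.29998779296875, 254.89999389648438], [468.5, 254.10000610351562]]
[144. 252.] 11149.0 [array([461. , 198.1]), array([61.6, 41.2]), np.float64(27.2)]
  poly [[496.1000061035156, 195.5], [475.79998779296875, 202.8000030517578], [478.79998779296875, 229.60000610351562], [426.29998779296875, 203.1999969482422], [442.20001220703125, 168.3000030517578]]
[113. 162.] 7465.5 [array([618. , 262.5]), array([54.1, 41.6]), np.float64(2.7)]
  poly [[645.7999877929688, 245.6999969482422], [6
[... 2356 characters left out ...]
781], [834.7000122070312, -101.30000305175781], [861.2999877929688, -100.19999694824219], [836.0, -97.19999694824219], [836.2000122070312, -77.5], [884.4000244140625, -77.0], [916.5999755859375, -85.69999694824219], [912.9000244140625, -93.5], [892.5999755859375, -91.80000305175781], [888.0, -98.19999694824219], [876.7000122070312, -99.5999984741211], [875.7999877929688, -327.3999938964844], [863.2000122070312, -332.5], [849.0999755859375, -322.3999938964844], [852.0, -329.70001220703125], [863.2999877929688, -334.29998779296875], [875.9000244140625, -331.3999938964844], [880.0999755859375, -103.19999694824219], [915.4000244140625, -98.9000015258789], [920.4000244140625, -84.30000305175781]]
```

View pics/v0.png

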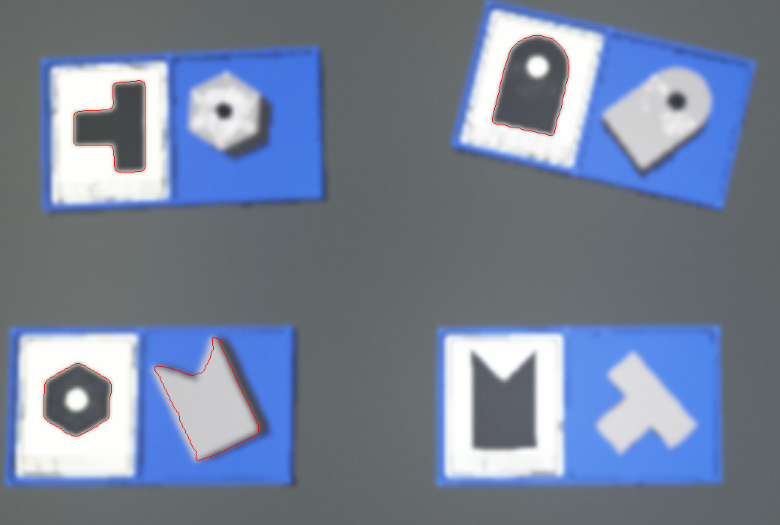

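```bash
cat >> h.py <<'E'
def pc(im,boxes,lo=185,z=0.029,fn=None,cam='top',sc=4):
    f=cv2.resize(im,None,fx=sc,fy=sc,interpolation=cv2.INTER_CUBIC); vis=f.copy()
    hs=cv2.cvtColor(f,cv2.COLOR_RGB2HSV); res={}
    for k,(u0,v0,u1,v1) in boxes.items():
        m=np.zeros(f.shape[:2],np.uint8); s=np.s_[v0*sc:v1*sc,u0*sc:u1*sc]
        m[s]=cv2.inRange(hs[s],(0,0,lo),(179,70,255))
        cs,_=cv2.findContours(m,cv2.RETR_EXTERNAL,cv2.CHAIN_APPROX_NONE)
        c=max(cs,key=cv2.contourArea); px=(c[:,0,:]+.5)/sc-.5
        P=(ray(cam,px,z)[:,:2]*1000).astype(np.float32)
        r=cv2.minAreaRect(P); res[k]=P
        print(k,'px',px.mean(0).round(),'rect',[np.round(v,1) for v in r])
        print('   poly',cv2.approxPolyDP(P,4,True)[:,0].astype(float).round(1).tolist())
        cv2.drawContours(vis,[c],-1,(255,0,0),1)
    if fn:
        b=np.array(list(boxes.values())); s=np.s_[b[:,1].min()*sc:b[:,3].max()*sc,b[:,0].min()*sc:b[:,2].max()*sc]
        v=vis[s]; k=min(1,780/v.shape[1],590/v.shape[0])
        cv2.imwrite(fn,cv2.resize(v,None,fx=k,fy=k,interpolation=cv2.INTER_AREA)[:,:,::-1])
    return res
E
python3 - <<'E'
from h import *
im=cv2.imread('pics/top0.png')[:,:,::-1].copy()
pc(im,dict(hex=(134,140,175,182),round=(274,136,320,182),notch=(123,230,170,278),tee=(266,230,312,276)),fn='pics/v1.png')
E
```

```text
hex px [149. 156.] rect [array([628.6, 196.6]), array([43.6, 39.9]), np.float64(57.2)]
   poly [[650.7, 194.1], [639.2, 215.5], [617.0, 215.0], [605.7, 197.0], [616.2, 178.7], [638.0, 175.6]]
round px [295. 157.] rect [array([632.8, -59.7]), array([39.5, 60. ]), np.float64(38.0)]
   poly [[656.4, -76.3], [654.3, -55.7], [631.1, -26.2], [601.3, -47.6], [628.1, -85.4], [644.1, -87.0]]
notch px [142. 252.] rect [array([460.5, 200.3]), array([59.2, 39.4]), np.float64(27.4)]
   poly [[495.7, 196.3], [471.0, 205.2], [477.9, 230.0], [426.3, 202.8], [443.8, 171.8]]
tee px [288. 256.] rect [array([456.5, -47.1]), array([56.4, 44.4]), np.float64(41.7)]
   poly [[491.0, -44.0], [479.1, -31.3], [465.6, -40.1], [449.1, -24.9], [434.8, -38.0], [448.3, -54.5], [438.3, -67.9], [452.5, -80.2]]
```

View pics/v1.png

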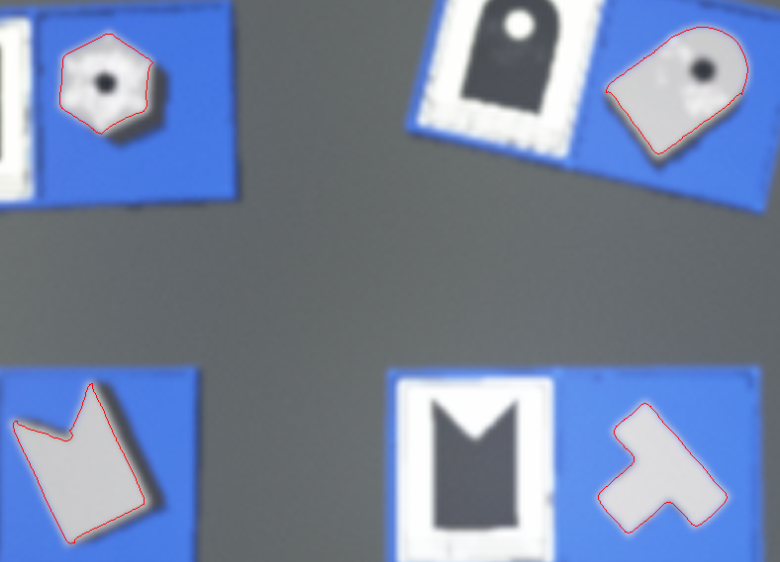

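Contours fit cleanly and the sizes match (60×40, 56×44, 40 across flats). The order will be tee → spare, notched → its tray, hexagon → its tray, tee → its tray.

```bash
cat >> h.py <<'E'
def go(x,y,z,yaw=None):
    s=telemetry.sense(); Rm=R.from_quat(s['tool_rot']).as_matrix(); p=s['tcp_pos']
    d=Rm.T@(np.array([x,y,z])/1000-p)
    cur=np.degrees(np.arctan2(Rm[1,2],Rm[0,2]))
    print('t',round(s['t'],2),'tcp mm',(p*1000).round(1),'q1 q6',s['q'][[0,5]].round(2),'jawyaw',cur.round(1),'down',Rm[:,0].round(3),'F',s['force'].round(1),'gap',round(s['finger_gap']*85.4,1))
    o=''
    if yaw is not None:
        # turn about tool x (pointing down): positive turn lowers world yaw
        dy=(yaw-cur+90)%180-90; dq1=np.arctan2(y,x)-s['q'][0]
        for e in (dy,dy-180*np.sign(dy)): o+=f' turn {-np.radians(e):.3f} (yaw{e:+.0f})'
    print('shift',d.round(4),o)
E
python3 -c "
from h import *
go(456.5,-47,120,131.7)"
```

```text
t 0.1 tcp mm [185.4 596.2 230.4] q1 q6 [ 1.09 -0.18] jawyaw 72.7 down [-0.001 -0.002 -1.   ] F [ 0.3  0.8 -0.8] gap 85.1
shift [ 0.1113 -0.4501 -0.5333]  turn -1.030 (yaw+59) turn 2.112 (yaw-121)
```

>>> {"name": "step_arm", "arguments": {
  "commands": [
    [0.03,-0.15,-0.178,0.7],
    [0.03,-0.15,-0.178,0.7],
    [0.03,-0.15,-0.178,0.7],
    [0.03,-0.15,-0.178,0.7],
    [0.03,-0.15,-0.178,0.7],
    [0.03,-0.15,-0.178,0.7],
    [0.03,-0.15,-0.178,0.7]
  ],
  "jaw": 0.07,
  "grip_force": 60
}}

```text
t: 0.68
tcp_pos: [0.2757, 0.3767, 0.1996]
tool_rot: [-0.198, 0.681, 0.194, 0.677]
force: [0.1, 0.6, 0.3]
finger_gap: 0.821
```

```bash
python3 -c "
from h import *
go(456.5,-47,120,-48.3)"
```

```text
t 0.68 tcp mm [275.7 376.7 199.6] q1 q6 [0.7  0.14] jawyaw 32.2 down [-0.004 -0.006 -1.   ] F [0.1 0.6 0.3] gap 70.1
shift [ 0.0816 -0.4546 -0.0724]  turn 1.405 (yaw-81) turn -1.736 (yaw+99)
```

>>> {"name": "step_arm", "arguments": {
  "commands": [
    [0.04,-0.23,-0.036,0.7],
    [0.04,-0.23,-0.036,0.7],
    [0.04,-0.23,-0.036,0.7],
    [0.04,-0.23,-0.036,0.7],
    [0.04,-0.23,-0.036,0.7],
    [0.04,-0.23,-0.036,0.7],
    [0.04,-0.23,-0.036,0.7],
    [0.04,-0.23,-0.036,0.7]
  ]
}}

```text
t: 1.35
tcp_pos: [0.3687, 0.1618, 0.1604]
tool_rot: [0.047, 0.707, -0.052, 0.704]
force: [0.6, 0.4, 0.6]
finger_gap: 0.821
```

```bash
python3 -c "
from h import *
go(456.5,-47,120,-48.3)"
```

```text
t 1.35 tcp mm [368.7 161.8 160.4] q1 q6 [0.14 0.28] jawyaw -8.1 down [-0.005 -0.006 -1.   ] F [0.6 0.4 0.6] gap 70.1
shift [ 0.0412 -0.1942  0.1164]  turn 0.702 (yaw-40) turn -2.439 (yaw+140)
```

>>> {"name": "step_arm", "arguments": {
  "commands": [
    [0.041,-0.194,0.116,0.702],
    [0.041,-0.194,0.116,0.702],
    [0.041,-0.194,0.116,0.702],
    [0.041,-0.194,0.116,0.702],
    [0.041,-0.194,0.116,0.702],
    [0.041,-0.194,0.116,0.702],
    [0.041,-0.194,0.116,0.702],
    [0.041,-0.194,0.116,0.702]
  ]
}}

```text
t: 2.02
tcp_pos: [0.4566, -0.0461, 0.12]
tool_rot: [0.286, 0.646, -0.291, 0.645]
force: [-0.5, 0.0, 0.2]
finger_gap: 0.821
```

```bash
python3 -c "
from h import *
go(456.5,-47,60,-48.3)
im=optics.snapshot('side');cv2.imwrite('pics/s1.png',im[150:330,150:400,::-1].repeat(3,0).repeat(3,1))"
```

```text
t 2.02 tcp mm [456.6 -46.1 120. ] q1 q6 [-0.34  0.51] jawyaw -48.2 down [-0.005 -0.005 -1.   ] F [-0.5  0.   0.2] gap 70.1
shift [ 0.06   -0.0002  0.0005]  turn 0.002 (yaw-0) turn -3.140 (yaw+180)
```

View pics/s1.png

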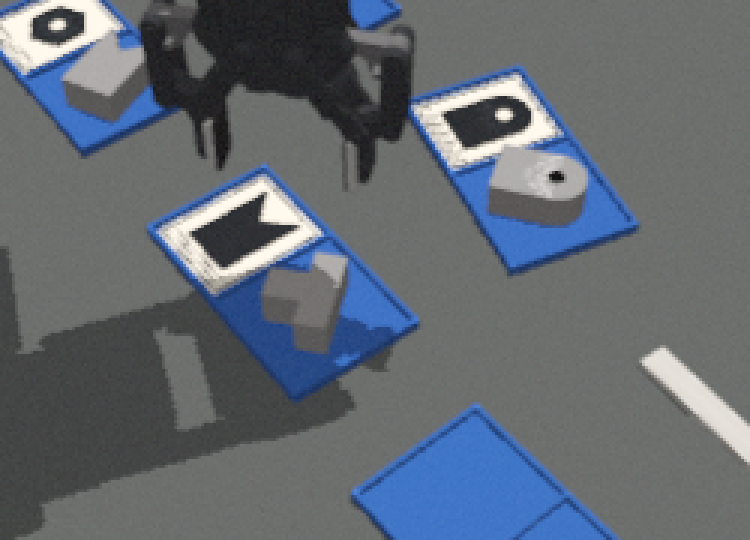

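>>> {"name": "step_arm", "arguments": {
  "commands": [
    [0.035,0,0,0],
    [0.07,0,0,0],
    [0.09,0,0,0],
    [0.1,0,0,0],
    [0.11,0,0,0],
    [0.115,0,0,0],
    [0.115,0,0,0],
    [0.115,0,0,0]
  ]
}}

```text
t: 2.73
tcp_pos: [0.4553, -0.0454, 0.0057]
tool_rot: [0.285, 0.647, -0.29, 0.645]
force: [-0.6, -0.2, -0.5]
finger_gap: 0.823
```

```bash
python3 -c "
from h import *
go(456.5,-47,4,-48.3)
im=optics.snapshot('side');cv2.imwrite('pics/s2.png',im[150:330,150:400,::-1].repeat(3,0).repeat(3,1))"
```

```text
t 2.73 tcp mm [455.3 -45.4   5.7] q1 q6 [-0.34  0.51] jawyaw -48.1 down [-0.005 -0.005 -1.   ] F [-0.6 -0.2 -0.5] gap 70.3
shift [ 0.0017 -0.0002  0.0019]  turn 0.004 (yaw-0) turn -3.138 (yaw+180)
```

View pics/s2.png

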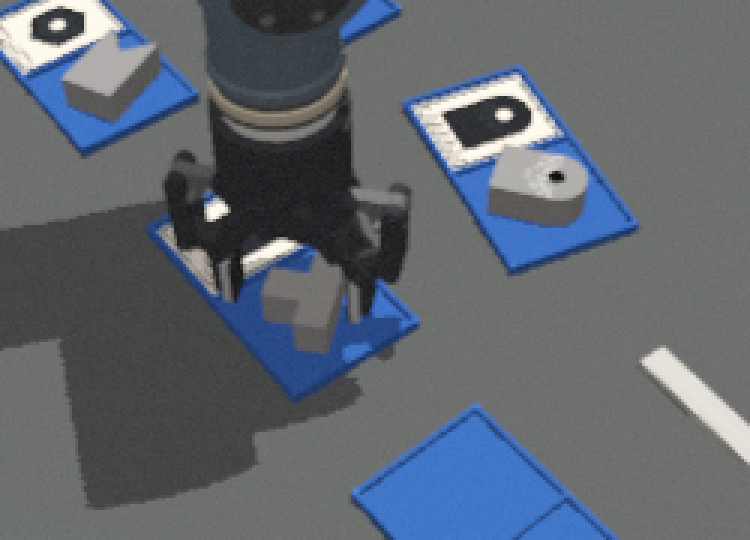

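>>> {"name": "step_arm", "arguments": {
  "commands": [
    [0.001,0,0.002,0],
    [0.001,0,0.002,0],
    [0.001,0,0.002,0],
    [0.001,0,0.002,0],
    [0.001,0,0.002,0],
    [0.001,0,0.002,0],
    [0.001,0,0.002,0],
    [0.001,0,0.002,0]
  ],
  "jaw": 0.03
}}

```text
t: 3.45
tcp_pos: [0.4581, -0.0478, 0.0061]
tool_rot: [0.286, 0.645, -0.291, 0.646]
force: [0.1, 0.4, 5.6]
finger_gap: 0.5
```

```bash
python3 -c "
from h import *
go(456.5,-47,100)"
```

```text
t 3.45 tcp mm [458.1 -47.8   6.1] q1 q6 [-0.34  0.51] jawyaw -48.1 down [-0.001 -0.007 -1.   ] F [0.1 0.4 5.6] gap 42.7
shift [-0.0939 -0.0012 -0.0013]
```

>>> {"name": "step_arm", "arguments": {
  "commands": [
    [-0.005,0,0,0],
    [-0.015,0,0,0],
    [-0.035,0,0,0],
    [-0.06,0,0,0],
    [-0.08,0,0,0],
    [-0.09,0,0,0],
    [-0.09,0,0,0],
    [-0.09,0,0,0]
  ]
}}

```text
t: 4.12
tcp_pos: [0.4583, -0.0472, 0.097]
tool_rot: [0.286, 0.645, -0.291, 0.647]
force: [0.1, -0.1, -3.0]
finger_gap: 0.502
```

```bash
python3 -c "
from h import *
go(460,-287,100,-86.4)
im=optics.snapshot('side');cv2.imwrite('pics/s3.png',im[100:330,150:400,::-1].repeat(2,0).repeat(2,1))"
```

```text
t 4.12 tcp mm [458.3 -47.2  97. ] q1 q6 [-0.34  0.51] jawyaw -48.1 down [ 0.    -0.007 -1.   ] F [ 0.1 -0.1 -3. ] gap 42.9
shift [-0.0013 -0.1589  0.1797]  turn 0.668 (yaw-38) turn -2.473 (yaw+142)
```

View pics/s3.png

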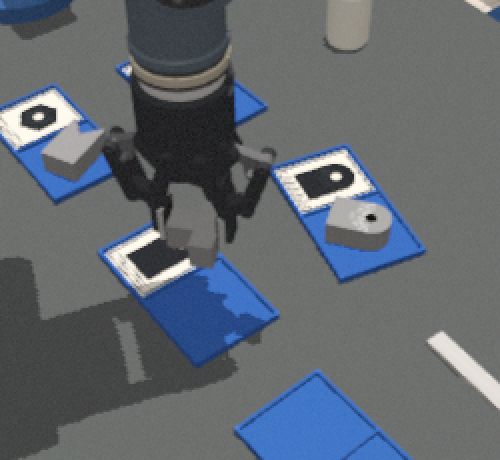

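>>> {"name": "step_arm", "arguments": {
  "commands": [
    [0,-0.02,0.022,0],
    [0,-0.045,0.051,0],
    [0,-0.07,0.079,0],
    [0,-0.095,0.107,0],
    [0,-0.12,0.136,0],
    [0,-0.145,0.164,0],
    [0,-0.159,0.18,0],
    [0,-0.159,0.18,0]
  ]
}}

```text
t: 4.83
tcp_pos: [0.4603, -0.2931, 0.0968]
tool_rot: [0.287, 0.643, -0.293, 0.647]
force: [0.6, -0.2, -3.1]
finger_gap: 0.501
```

```bash
python3 -c "
from h import *
go(460,-287,7,-48)"
```

```text
t 4.83 tcp mm [ 460.3 -293.1   96.8] q1 q6 [-0.77  0.08] jawyaw -48.4 down [ 0.001 -0.01  -1.   ] F [ 0.6 -0.2 -3.1] gap 42.8
shift [ 0.0897  0.0044 -0.0055]  turn -0.007 (yaw+0) turn 3.135 (yaw-180)
```

>>> {"name": "step_arm", "arguments": {
  "commands": [
    [0.02,0.004,-0.004,0],
    [0.045,0.004,-0.004,0],
    [0.07,0.004,-0.004,0],
    [0.08,0.004,-0.004,0],
    [0.085,0.004,-0.004,0],
    [0.087,0.004,-0.004,0],
    [0.088,0.004,-0.004,0],
    [0.088,0.004,-0.004,0]
  ]
}}

```text
t: 5.5
tcp_pos: [0.4612, -0.2886, 0.0094]
tool_rot: [0.286, 0.643, -0.293, 0.647]
force: [0.3, -0.1, -2.8]
finger_gap: 0.505
```

```bash
python3 -c "
from h import *
go(460,-287,6.5,-48)"
```

```text
t 5.5 tcp mm [ 461.2 -288.6    9.4] q1 q6 [-0.76  0.09] jawyaw -48.4 down [ 0.002 -0.011 -1.   ] F [ 0.3 -0.1 -2.8] gap 43.1
shift [ 0.0029  0.0002 -0.0021]  turn -0.006 (yaw+0) turn 3.135 (yaw-180)
```

>>> {"name": "step_arm", "arguments": {
  "commands": [
    [0.001,0,-0.001,0],
    [0.002,0,-0.001,0],
    [0.003,0,-0.001,0],
    [0.0035,0,-0.001,0],
    [0.0035,0,-0.001,0]
  ]
}}

```text
t: 5.92
tcp_pos: [0.4608, -0.2881, 0.0063]
tool_rot: [0.286, 0.643, -0.293, 0.647]
force: [-0.8, 1.3, -0.2]
finger_gap: 0.498
```

```bash
python3 -c "
from h import *
go(460,-287,6,-48)"
```

```text
t 5.92 tcp mm [ 460.8 -288.1    6.3] q1 q6 [-0.76  0.09] jawyaw -48.4 down [ 0.002 -0.012 -1.   ] F [-0.8  1.3 -0.2] gap 42.6
shift [ 0.0003  0.0002 -0.0013]  turn -0.006 (yaw+0) turn 3.135 (yaw-180)
```

Weight is now on the tray (−3 → −0.2 N). Open gently.

>>> {"name": "step_arm", "arguments": {
  "commands": [
    [0.0005,0,0,0],
    [0.0005,0,0,0],
    [0.0005,0,0,0],
    [0.0005,0,0,0],
    [0.0005,0,0,0],
    [0.0005,0,0,0]
  ],
  "jaw": 0.066
}}

```text
t: 6.42
tcp_pos: [0.4608, -0.2881, 0.0058]
tool_rot: [0.286, 0.643, -0.293, 0.647]
force: [0.2, 0.5, 0.9]
finger_gap: 0.772
```

>>> {"name": "step_arm", "arguments": {
  "commands": [
    [-0.01,0,0,0],
    [-0.03,0,0,0],
    [-0.06,0,0,0],
    [-0.09,0,0,0],
    [-0.1,0,0,0],
    [-0.11,0,0,0],
    [-0.11,0,0,0]
  ]
}}

```text
t: 7.0
tcp_pos: [0.4613, -0.2875, 0.1178]
tool_rot: [0.286, 0.641, -0.294, 0.649]
force: [0.3, -0.2, 0.0]
finger_gap: 0.773
```

```bash
python3 -c "
from h import *
im=optics.snapshot('side');cv2.imwrite('pics/s4.png',im[190:400,200:450,::-1].repeat(2,0).repeat(2,1))
go(460.7,199,110,-62.7)"
```

```text
t 7.05 tcp mm [ 460.7 -286.9  116.5] q1 q6 [-0.76  0.09] jawyaw -48.4 down [ 0.003 -0.013 -1.   ] F [ 0.3  1.3 -1. ] gap 66.2
shift [ 0.0004  0.3229 -0.3632]  turn 0.250 (yaw-14) turn -2.891 (yaw+166)
```

View pics/s4.png

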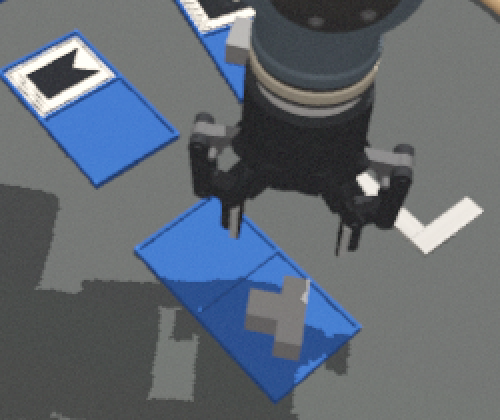

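>>> {"name": "step_arm", "arguments": {
  "commands": [
    [0,0.162,-0.182,0.125],
    [0,0.162,-0.182,0.125],
    [0,0.162,-0.182,0.125],
    [0,0.162,-0.182,0.125],
    [0,0.162,-0.182,0.125],
    [0,0.162,-0.182,0.125],
    [0,0.162,-0.182,0.125]
  ]
}}

```text
t: 7.63
tcp_pos: [0.457, -0.037, 0.1117]
tool_rot: [0.324, 0.627, -0.331, 0.627]
force: [-0.8, 0.2, -1.4]
finger_gap: 0.777
```

```bash
python3 -c "
from h import *
go(460.7,199.5,110,-62.7)"
```

```text
t 7.63 tcp mm [457.  -37.  111.7] q1 q6 [-0.32  0.66] jawyaw -55.2 down [-0.004 -0.009 -1.   ] F [-0.8  0.2 -1.4] gap 66.4
shift [-0.0004  0.1381 -0.192 ]  turn 0.131 (yaw-8) turn -3.010 (yaw+172)
```

>>> {"name": "step_arm", "arguments": {
  "commands": [
    [0,0.138,-0.192,0.131],
    [0,0.138,-0.192,0.131],
    [0,0.138,-0.192,0.131],
    [0,0.138,-0.192,0.131],
    [0,0.138,-0.192,0.131],
    [0,0.138,-0.192,0.131],
    [0,0.138,-0.192,0.131],
    [0,0.138,-0.192,0.131]
  ]
}}

```text
t: 8.3
tcp_pos: [0.4598, 0.2009, 0.1083]
tool_rot: [0.362, 0.605, -0.37, 0.605]
force: [-0.1, -0.5, -0.4]
finger_gap: 0.776
```

```bash
python3 -c "
from h import *
go(460.7,199.5,5,-62.7)
im=optics.snapshot('side');cv2.imwrite('pics/s5.png',im[100:250,100:300,::-1].repeat(3,0).repeat(3,1))"
```

```text
t 8.3 tcp mm [459.8 200.9 108.3] q1 q6 [0.19 1.29] jawyaw -62.4 down [-0.006 -0.009 -1.   ] F [-0.1 -0.5 -0.4] gap 66.2
shift [0.1033 0.0012 0.0011]  turn 0.005 (yaw-0) turn -3.137 (yaw+180)
```

View pics/s5.png

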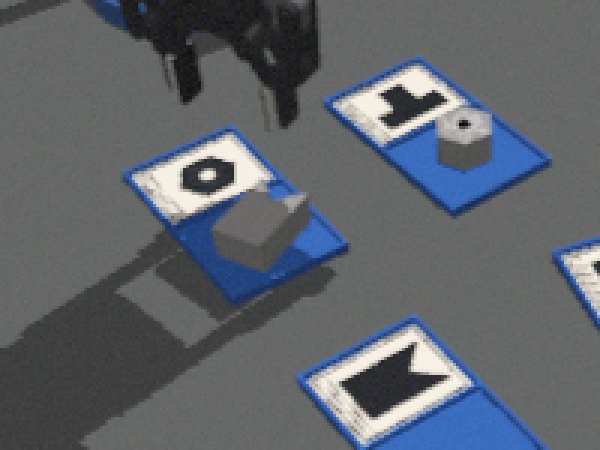

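>>> {"name": "step_arm", "arguments": {
  "commands": [
    [0.035,0.001,0.001,0.005],
    [0.065,0.001,0.001,0.005],
    [0.085,0.001,0.001,0.005],
    [0.095,0.001,0.001,0.005],
    [0.1,0.001,0.001,0.005],
    [0.102,0.001,0.001,0.005],
    [0.103,0.001,0.001,0.005],
    [0.103,0.001,0.001,0.005]
  ]
}}

```text
t: 9.02
tcp_pos: [0.4613, 0.1978, 0.0062]
tool_rot: [0.365, 0.603, -0.373, 0.603]
force: [-0.2, 0.0, 0.2]
finger_gap: 0.765
```

>>> {"name": "step_arm", "arguments": {
  "commands": [
    [0,0,0,0],
    [0,0,0,0],
    [0,0,0,0],
    [0,0,0,0],
    [0,0,0,0],
    [0,0,0,0],
    [0,0,0,0],
    [0,0,0,0]
  ],
  "jaw": 0.027
}}

```text
t: 9.68
tcp_pos: [0.462, 0.1981, 0.0074]
tool_rot: [0.366, 0.603, -0.372, 0.604]
force: [-0.6, -0.8, 5.5]
finger_gap: 0.452
```

```bash
python3 -c "
from h import *
go(461,-52,100)"
```

```text
t 9.68 tcp mm [462.  198.1   7.4] q1 q6 [0.19 1.3 ] jawyaw -62.9 down [-0.003 -0.009 -1.   ] F [-0.6 -0.8  5.5] gap 38.6
shift [-0.0903 -0.1155  0.2228]
```

>>> {"name": "step_arm", "arguments": {
  "commands": [
    [-0.005,0,0,0],
    [-0.015,0,0,0],
    [-0.035,0,0,0],
    [-0.06,0,0,0],
    [-0.08,0,0,0],
    [-0.09,0,0,0],
    [-0.09,0,0,0],
    [-0.09,0,0,0]
  ]
}}

```text
t: 10.35
tcp_pos: [0.4621, 0.199, 0.0978]
tool_rot: [0.366, 0.602, -0.372, 0.604]
force: [-0.2, 0.1, -4.7]
finger_gap: 0.454
```

```bash
python3 -c "
from h import *
go(461.5,-52,100)"
```

```text
t 10.35 tcp mm [462.1 199.   97.8] q1 q6 [0.19 1.3 ] jawyaw -62.9 down [-0.002 -0.009 -1.   ] F [-0.2  0.1 -4.7] gap 38.7
shift [-0.     -0.1151  0.2231]
```

>>> {"name": "step_arm", "arguments": {
  "commands": [
    [0,-0.012,0.023,0],
    [0,-0.027,0.052,0],
    [0,-0.043,0.083,0],
    [0,-0.059,0.114,0],
    [0,-0.075,0.145,0],
    [0,-0.091,0.176,0],
    [0,-0.105,0.204,0],
    [0,-0.11,0.215,0]
  ]
}}

```text
t: 11.02
tcp_pos: [0.4621, -0.0461, 0.0986]
tool_rot: [0.366, 0.602, -0.373, 0.603]
force: [0.5, -0.4, -4.1]
finger_gap: 0.454
```

```bash
python3 -c "
from h import *
go(461.5,-52,8)"
```

```text
t 11.02 tcp mm [462.1 -46.1  98.6] q1 q6 [-0.33  0.78] jawyaw -63.0 down [-0.003 -0.009 -1.   ] F [ 0.5 -0.4 -4.1] gap 38.8
shift [ 0.0907 -0.0026  0.0043]
```

>>> {"name": "step_arm", "arguments": {
  "commands": [
    [0.02,-0.002,0.004,0],
    [0.045,-0.002,0.004,0],
    [0.065,-0.002,0.004,0],
    [0.077,-0.002,0.004,0],
    [0.083,-0.002,0.004,0],
    [0.086,-0.002,0.004,0],
    [0.088,-0.002,0.004,0],
    [0.088,-0.002,0.004,0]
  ]
}}

```text
t: 11.68
tcp_pos: [0.4619, -0.0513, 0.0105]
tool_rot: [0.366, 0.602, -0.373, 0.603]
force: [0.2, 0.3, -4.6]
finger_gap: 0.455
```

```bash
python3 -c "
from h import *
go(461.5,-52,7)"
```

```text
t 11.68 tcp mm [461.9 -51.3  10.5] q1 q6 [-0.35  0.78] jawyaw -63.0 down [-0.004 -0.009 -1.   ] F [ 0.2  0.3 -4.6] gap 38.8
shift [ 0.0035 -0.0006  0.0004]
```

>>> {"name": "step_arm", "arguments": {
  "commands": [
    [0.001,0,0,0],
    [0.002,0,0,0],
    [0.003,0,0,0],
    [0.004,0,0,0],
    [0.004,0,0,0]
  ]
}}

```text
t: 12.1
tcp_pos: [0.4623, -0.0514, 0.0075]
tool_rot: [0.366, 0.602, -0.373, 0.604]
force: [0.6, 0.1, 3.2]
finger_gap: 0.457
```

```bash
python3 -c "
from h import *
go(461.5,-52,7)"
```

```text
t 12.1 tcp mm [462.3 -51.4   7.5] q1 q6 [-0.35  0.78] jawyaw -63.0 down [-0.002 -0.01  -1.   ] F [0.6 0.1 3.2] gap 39.0
shift [ 0.0005 -0.001   0.0001]
```

Seated with +3 N; release and retract.

>>> {"name": "step_arm", "arguments": {
  "commands": [
    [0,0,0,0],
    [0,0,0,0],
    [0,0,0,0],
    [0,0,0,0],
    [0,0,0,0],
    [0,0,0,0]
  ],
  "jaw": 0.066
}}

```text
t: 12.6
tcp_pos: [0.4623, -0.0515, 0.0074]
tool_rot: [0.366, 0.602, -0.373, 0.604]
force: [0.5, -0.1, -0.3]
finger_gap: 0.778
```

>>> {"name": "step_arm", "arguments": {
  "commands": [
    [-0.01,0,0,0],
    [-0.03,0,0,0],
    [-0.06,0,0,0],
    [-0.09,0,0,0],
    [-0.1,0,0,0],
    [-0.11,0,0,0],
    [-0.11,0,0,0]
  ]
}}

```text
t: 13.18
tcp_pos: [0.4637, -0.0507, 0.12]
tool_rot: [0.367, 0.6, -0.372, 0.606]
force: [0.4, -1.1, 0.4]
finger_gap: 0.774
```

```bash
python3 -c "
from h import *
im=optics.snapshot('side');cv2.imwrite('pics/s6.png',im[150:330,150:400,::-1].repeat(3,0).repeat(3,1))
go(628.6,196.6,115,-32.6)"
```

```text
t 13.23 tcp mm [463.2 -50.6 118.8] q1 q6 [-0.34  0.77] jawyaw -63.0 down [ 0.001 -0.011 -1.   ] F [-0.5 -0.5 -0.4] gap 65.8
shift [ 0.0013  0.2596 -0.1453]  turn -0.531 (yaw+30) turn 2.611 (yaw-150)
```

View pics/s6.png

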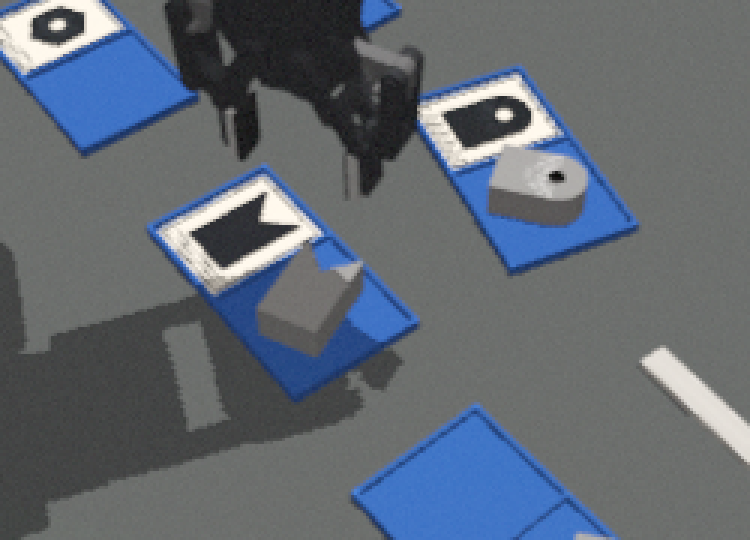

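>>> {"name": "step_arm", "arguments": {
  "commands": [
    [0,0.26,-0.145,-0.53],
    [0,0.26,-0.145,-0.53],
    [0,0.26,-0.145,-0.53],
    [0,0.26,-0.145,-0.53],
    [0,0.26,-0.145,-0.53],
    [0,0.26,-0.145,-0.53],
    [0,0.26,-0.145,-0.53],
    [0,0.26,-0.145,-0.53]
  ]
}}

```text
t: 13.9
tcp_pos: [0.6326, 0.2023, 0.1155]
tool_rot: [0.195, 0.676, -0.2, 0.682]
force: [0.7, 0.1, 0.8]
finger_gap: 0.771
```

```bash
python3 -c "
from h import *
go(628.6,196.6,115,-32.6)
im=optics.snapshot('side');cv2.imwrite('pics/s7.png',im[60:210,150:350,::-1].repeat(3,0).repeat(3,1))"
```

```text
t 13.9 tcp mm [632.6 202.3 115.5] q1 q6 [0.15 0.72] jawyaw -32.4 down [ 0.006 -0.008 -1.   ] F [0.7 0.1 0.8] gap 65.8
shift [ 0.0005 -0.007  -0.0003]  turn 0.003 (yaw-0) turn -3.138 (yaw+180)
```

View pics/s7.png

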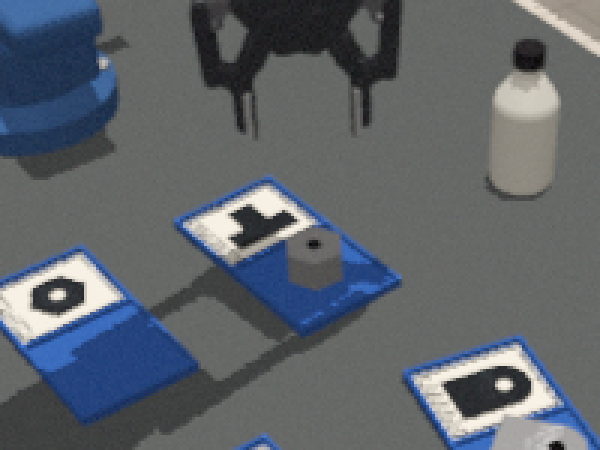

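>>> {"name": "step_arm", "arguments": {
  "commands": [
    [0.035,-0.007,0,0],
    [0.065,-0.007,0,0],
    [0.085,-0.007,0,0],
    [0.1,-0.007,0,0],
    [0.106,-0.007,0,0],
    [0.109,-0.007,0,0],
    [0.109,-0.007,0,0],
    [0.109,-0.007,0,0]
  ]
}}

```text
t: 14.62
tcp_pos: [0.6281, 0.1934, 0.007]
tool_rot: [0.195, 0.677, -0.2, 0.681]
force: [0.5, -0.3, 0.5]
finger_gap: 0.773
```

```bash
python3 -c "
from h import *
go(628.6,196.6,6,-32.6)"
```

```text
t 14.62 tcp mm [628.1 193.4   7. ] q1 q6 [0.13 0.71] jawyaw -32.4 down [ 0.004 -0.009 -1.   ] F [ 0.5 -0.3  0.5] gap 66.0
shift [ 0.0009  0.003  -0.0013]  turn 0.003 (yaw-0) turn -3.139 (yaw+180)
```

>>> {"name": "step_arm", "arguments": {
  "commands": [
    [0.001,0.003,-0.001,0],
    [0.001,0.003,-0.001,0],
    [0.001,0.003,-0.001,0]
  ]
}}

```text
t: 14.87
tcp_pos: [0.6296, 0.1968, 0.007]
tool_rot: [0.195, 0.676, -0.2, 0.682]
force: [-0.2, -0.5, -0.0]
finger_gap: 0.77
```

>>> {"name": "step_arm", "arguments": {
  "commands": [
    [0,0,0,0],
    [0,0,0,0],
    [0,0,0,0],
    [0,0,0,0],
    [0,0,0,0],
    [0,0,0,0],
    [0,0,0,0],
    [0,0,0,0]
  ],
  "jaw": 0.027
}}

```text
t: 15.53
tcp_pos: [0.6305, 0.1969, 0.008]
tool_rot: [0.195, 0.675, -0.2, 0.683]
force: [0.0, -0.1, 4.9]
finger_gap: 0.454
```

>>> {"name": "step_arm", "arguments": {
  "commands": [
    [-0.005,0,0,0],
    [-0.015,0,0,0],
    [-0.035,0,0,0],
    [-0.06,0,0,0],
    [-0.08,0,0,0],
    [-0.09,0,0,0],
    [-0.09,0,0,0],
    [-0.09,0,0,0]
  ]
}}

```text
t: 16.2
tcp_pos: [0.6294, 0.1977, 0.0981]
tool_rot: [0.195, 0.675, -0.2, 0.683]
force: [0.1, -0.0, -2.2]
finger_gap: 0.453
```

```bash
python3 -c "
from h import *
go(456.5,201.5,97)
im=optics.snapshot('side');cv2.imwrite('pics/s8.png',im[60:210,150:350,::-1].repeat(3,0).repeat(3,1))"
```

```text
t 16.2 tcp mm [629.4 197.7  98.1] q1 q6 [0.14 0.71] jawyaw -32.4 down [ 0.008 -0.009 -1.   ] F [ 0.1 -0.  -2.2] gap 38.7
shift [-0.0004 -0.0895 -0.148 ]
```

View pics/s8.png

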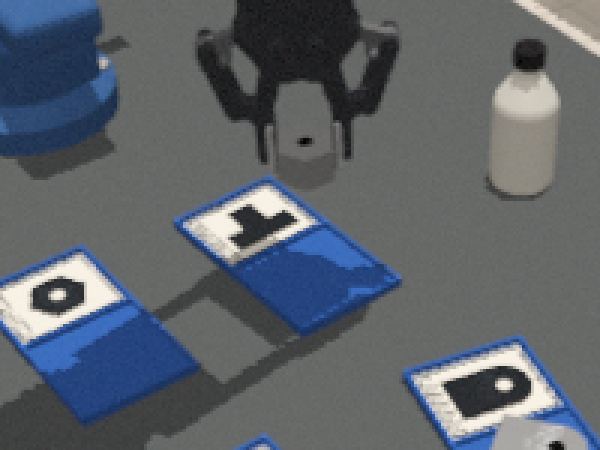

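```bash
python3 -c "
from h import *
print(proj('side',[[.6294,.1977,.119],[.6294,.1977,.094]]))
im=optics.snapshot('side');c=im[80:130,225:280]
cv2.imwrite('pics/s9.png',cv2.resize(np.clip(c.astype(float)*1.6,0,255).astype(np.uint8),None,fx=10,fy=10,interpolation=cv2.INTER_CUBIC)[:,:,::-1])"
```

```text
[[251.12599051 105.39420339]
 [251.71138237 115.33629454]]
```

View pics/s9.png

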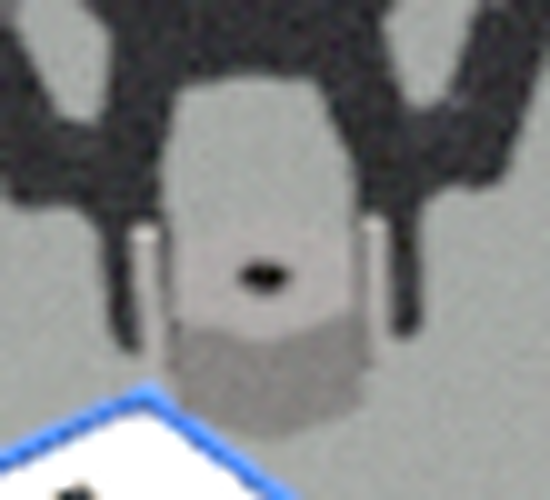

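The hexagon is held level, hole at about (251,107) in the side view; the grey above it is bench. Carrying on.

>>> {"name": "step_arm", "arguments": {
  "commands": [
    [0,-0.01,-0.017,0],
    [0,-0.024,-0.04,0],
    [0,-0.04,-0.066,0],
    [0,-0.056,-0.093,0],
    [0,-0.072,-0.119,0],
    [0,-0.084,-0.139,0],
    [0,-0.089,-0.147,0],
    [0,-0.089,-0.147,0]
  ]
}}

```text
t: 16.97
tcp_pos: [0.4528, 0.2009, 0.0945]
tool_rot: [0.193, 0.678, -0.201, 0.68]
force: [-0.9, -0.2, -3.1]
finger_gap: 0.456
```

```bash
python3 -c "
from h import *
go(457.5,201.5,9)"
```

```text
t 16.97 tcp mm [452.8 200.9  94.5] q1 q6 [0.2  0.77] jawyaw -32.4 down [-0.001 -0.01  -1.   ] F [-0.9 -0.2 -3.1] gap 39.0
shift [0.0855 0.0038 0.0033]
```

>>> {"name": "step_arm", "arguments": {
  "commands": [
    [0.02,0.003,0.003,0],
    [0.045,0.003,0.003,0],
    [0.062,0.003,0.003,0],
    [0.074,0.003,0.003,0],
    [0.08,0.003,0.003,0],
    [0.083,0.003,0.003,0],
    [0.085,0.003,0.003,0],
    [0.085,0.003,0.003,0]
  ]
}}

```text
t: 17.63
tcp_pos: [0.4579, 0.201, 0.0095]
tool_rot: [0.194, 0.678, -0.201, 0.68]
force: [-0.7, 0.8, -2.5]
finger_gap: 0.457
```

```bash
python3 -c "
from h import *
go(457.5,201.5,8)"
```

```text
t 17.63 tcp mm [457.9 201.    9.5] q1 q6 [0.2  0.78] jawyaw -32.4 down [ 0.   -0.01 -1.  ] F [-0.7  0.8 -2.5] gap 39.0
shift [ 0.0015  0.0002 -0.0006]
```

>>> {"name": "step_arm", "arguments": {
  "commands": [
    [0.0005,0,0,0],
    [0.001,0,0,0],
    [0.0015,0,0,0],
    [0.002,0,0,0],
    [0.002,0,0,0]
  ]
}}

```text
t: 18.05
tcp_pos: [0.4583, 0.2011, 0.0081]
tool_rot: [0.194, 0.678, -0.2, 0.68]
force: [-0.9, 0.6, 0.9]
finger_gap: 0.455
```

```bash
python3 -c "
from h import *
go(457.5,201.5,8)"
```

```text
t 18.05 tcp mm [458.3 201.1   8.1] q1 q6 [0.2  0.78] jawyaw -32.4 down [ 0.001 -0.01  -1.   ] F [-0.9  0.6  0.9] gap 38.9
shift [ 0.0001 -0.0001 -0.0009]
```

>>> {"name": "step_arm", "arguments": {
  "commands": [
    [0.0005,0,0,0],
    [0.0005,0,0,0],
    [0.0005,0,0,0],
    [0.0005,0,0,0],
    [0.0005,0,0,0],
    [0.0005,0,0,0]
  ],
  "jaw": 0.068
}}

```text
t: 18.55
tcp_pos: [0.4583, 0.2011, 0.0075]
tool_rot: [0.194, 0.678, -0.2, 0.68]
force: [-0.7, -0.2, -0.2]
finger_gap: 0.801
```

>>> {"name": "step_arm", "arguments": {
  "commands": [
    [-0.01,0,0,0],
    [-0.03,0,0,0],
    [-0.06,0,0,0],
    [-0.09,0,0,0],
    [-0.1,0,0,0],
    [-0.11,0,0,0],
    [-0.11,0,0,0]
  ]
}}

```text
t: 19.13
tcp_pos: [0.459, 0.2025, 0.1194]
tool_rot: [0.194, 0.677, -0.2, 0.682]
force: [-0.2, 0.2, -0.4]
finger_gap: 0.794
```

```bash
python3 -c "
from h import *
im=optics.snapshot('top');cv2.imwrite('pics/t10.png',im[110:300,60:460,::-1].repeat(2,0).repeat(2,1))
cv2.imwrite('pics/t10full.png',im[:,:,::-1])
pc(im,dict(tee=(398,234,448,284)),fn='pics/v10.png')
go(460,-287,115,-48.4)"
```

```text
tee px [428. 257.] rect [array([ 458.6, -286.5]), array([56.4, 43.8]), np.float64(41.7)]
   poly [[493.1, -282.8], [481.3, -272.8], [467.7, -281.2], [451.7, -265.5], [437.0, -276.5], [452.1, -294.7], [440.9, -307.4], [454.3, -319.6]]
t 19.18 tcp mm [458.3 202.3 118.1] q1 q6 [0.2  0.77] jawyaw -32.4 down [ 0.003 -0.01  -1.   ] F [ 0.  -0.8 -0.7] gap 68.1
shift [ 0.0078 -0.4123  0.2633]  turn 0.280 (yaw-16) turn -2.862 (yaw+164)
```

View pics/t10.png

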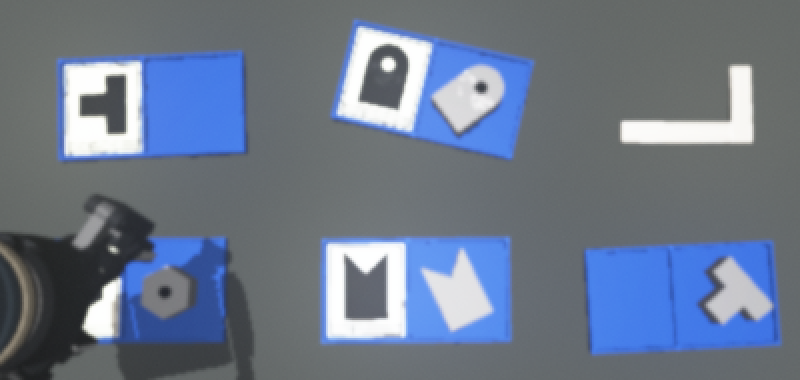

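View pics/v10.png

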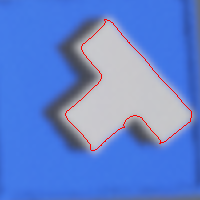

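The hexagon, notched and rounded pieces sit inside their own trays. The tee is in the spare tray at (458.6, −286.5).

>>> {"name": "step_arm", "arguments": {
  "commands": [
    [0,-0.206,0.132,0.14],
    [0,-0.206,0.132,0.14],
    [0,-0.206,0.132,0.14],
    [0,-0.206,0.132,0.14],
    [0,-0.206,0.132,0.14],
    [0,-0.206,0.132,0.14],
    [0,-0.206,0.132,0.14]
  ]
}}

```text
t: 19.77
tcp_pos: [0.4605, -0.0484, 0.1193]
tool_rot: [0.243, 0.66, -0.25, 0.665]
force: [0.0, -0.5, 0.6]
finger_gap: 0.794
```

```bash
python3 -c "
from h import *
go(459.2,-286.8,110,-48.4)"
```

```text
t 19.77 tcp mm [460.5 -48.4 119.3] q1 q6 [-0.34  0.38] jawyaw -40.8 down [ 0.003 -0.011 -1.   ] F [ 0.  -0.5  0.6] gap 67.8
shift [ 0.012  -0.1813  0.1547]  turn 0.133 (yaw-8) turn -3.009 (yaw+172)
```

>>> {"name": "step_arm", "arguments": {
  "commands": [
    [0.01,-0.181,0.155,0.133],
    [0.01,-0.181,0.155,0.133],
    [0.01,-0.181,0.155,0.133],
    [0.01,-0.181,0.155,0.133],
    [0.01,-0.181,0.155,0.133],
    [0.01,-0.181,0.155,0.133],
    [0.01,-0.181,0.155,0.133],
    [0.01,-0.181,0.155,0.133]
  ]
}}

```text
t: 20.43
tcp_pos: [0.4589, -0.288, 0.1103]
tool_rot: [0.288, 0.643, -0.294, 0.646]
force: [-0.4, 0.8, 0.4]
finger_gap: 0.795
```

```bash
python3 -c "
from h import *
go(459.5,-287,5,-48.4)"
```

```text
t 20.43 tcp mm [ 458.9 -288.   110.3] q1 q6 [-0.76  0.09] jawyaw -48.6 down [ 0.001 -0.009 -1.   ] F [-0.4  0.8  0.4] gap 67.9
shift [ 0.1053  0.0017 -0.0012]  turn -0.004 (yaw+0) turn 3.138 (yaw-180)
```

>>> {"name": "step_arm", "arguments": {
  "commands": [
    [0.035,0.001,-0.001,0],
    [0.065,0.001,-0.001,0],
    [0.085,0.001,-0.001,0],
    [0.095,0.001,-0.001,0],
    [0.1,0.001,-0.001,0],
    [0.103,0.001,-0.001,0],
    [0.104,0.001,-0.001,0],
    [0.104,0.001,-0.001,0]
  ]
}}

```text
t: 21.1
tcp_pos: [0.4597, -0.2876, 0.007]
tool_rot: [0.288, 0.642, -0.294, 0.647]
force: [-0.0, 0.4, -0.3]
finger_gap: 0.794
```

>>> {"name": "step_arm", "arguments": {
  "commands": [
    [0,0,0,0],
    [0,0,0,0],
    [0,0,0,0],
    [0,0,0,0],
    [0,0,0,0],
    [0,0,0,0],
    [0,0,0,0],
    [0,0,0,0]
  ],
  "jaw": 0.03
}}

```text
t: 21.77
tcp_pos: [0.4604, -0.2882, 0.0085]
tool_rot: [0.288, 0.641, -0.294, 0.648]
force: [-0.1, 0.8, 6.6]
finger_gap: 0.501
```

>>> {"name": "step_arm", "arguments": {
  "commands": [
    [-0.005,0,0,0],
    [-0.015,0,0,0],
    [-0.035,0,0,0],
    [-0.06,0,0,0],
    [-0.08,0,0,0],
    [-0.1,0,0,0],
    [-0.1,0,0,0],
    [-0.1,0,0,0]
  ]
}}

```text
t: 22.43
tcp_pos: [0.4604, -0.2874, 0.1098]
tool_rot: [0.287, 0.64, -0.295, 0.649]
force: [-0.3, -0.1, -3.3]
finger_gap: 0.501
```

```bash
python3 -c "
from h import *
go(624.4,190,105)
im=optics.snapshot('side');cv2.imwrite('pics/s11.png',im[190:400,200:450,::-1].repeat(2,0).repeat(2,1))"
```

```text
t 22.43 tcp mm [ 460.4 -287.4  109.8] q1 q6 [-0.76  0.09] jawyaw -48.6 down [ 0.006 -0.014 -1.   ] F [-0.3 -0.1 -3.3] gap 42.8
shift [-0.0008  0.4387 -0.2497]
```

View pics/s11.png

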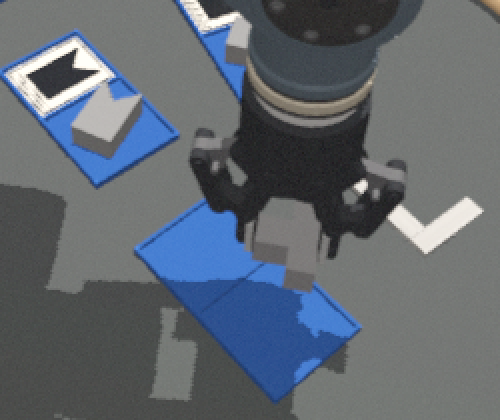

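>>> {"name": "step_arm", "arguments": {
  "commands": [
    [0,0.018,-0.01,0],
    [0,0.044,-0.025,0],
    [0,0.072,-0.041,0],
    [0,0.1,-0.057,0],
    [0,0.13,-0.074,0],
    [0,0.16,-0.091,0],
    [0,0.19,-0.108,0],
    [0,0.21,-0.12,0]
  ]
}}

```text
t: 23.15
tcp_pos: [0.5371, -0.0548, 0.1045]
tool_rot: [0.287, 0.643, -0.294, 0.646]
force: [0.2, 0.5, -2.9]
finger_gap: 0.496
```

```bash
python3 -c "
from h import *
go(625,191,107)"
```

```text
t 23.15 tcp mm [537.1 -54.8 104.5] q1 q6 [-0.3   0.55] jawyaw -48.5 down [ 0.001 -0.01  -1.   ] F [ 0.2  0.5 -2.9] gap 42.4
shift [-0.005   0.2285 -0.126 ]
```

>>> {"name": "step_arm", "arguments": {
  "commands": [
    [-0.003,0.03,-0.016,0],
    [-0.003,0.062,-0.034,0],
    [-0.003,0.095,-0.052,0],
    [-0.003,0.128,-0.07,0],
    [-0.003,0.16,-0.088,0],
    [-0.003,0.19,-0.105,0],
    [-0.003,0.215,-0.118,0],
    [-0.003,0.225,-0.124,0]
  ]
}}

```text
t: 23.82
tcp_pos: [0.6236, 0.1911, 0.1029]
tool_rot: [0.287, 0.644, -0.293, 0.646]
force: [0.0, 0.1, -2.4]
finger_gap: 0.503
```

```bash
python3 -c "
from h import *
go(625,191,12)"
```

```text
t 23.82 tcp mm [623.6 191.1 102.9] q1 q6 [0.13 0.98] jawyaw -48.4 down [-0.    -0.009 -1.   ] F [ 0.   0.1 -2.4] gap 42.9
shift [0.0909 0.0016 0.0004]
```

>>> {"name": "step_arm", "arguments": {
  "commands": [
    [0.02,0.001,0,0],
    [0.045,0.001,0,0],
    [0.065,0.001,0,0],
    [0.077,0.001,0,0],
    [0.085,0.001,0,0],
    [0.089,0.001,0,0],
    [0.09,0.001,0,0],
    [0.09,0.001,0,0]
  ]
}}

```text
t: 24.48
tcp_pos: [0.6249, 0.1907, 0.0133]
tool_rot: [0.287, 0.644, -0.293, 0.646]
force: [0.6, -0.3, -2.8]
finger_gap: 0.5
```

```bash
python3 -c "
from h import *
go(625,191,8)"
```

```text
t 24.48 tcp mm [624.9 190.7  13.3] q1 q6 [0.13 0.98] jawyaw -48.4 down [ 0.    -0.009 -1.   ] F [ 0.6 -0.3 -2.8] gap 42.7
shift [ 0.0053  0.0003 -0.0002]
```

>>> {"name": "step_arm", "arguments": {
  "commands": [
    [0.001,0,0,0],
    [0.002,0,0,0],
    [0.003,0,0,0],
    [0.004,0,0,0],
    [0.0045,0,0,0],
    [0.005,0,0,0],
    [0.005,0,0,0]
  ]
}}

```text
t: 25.07
tcp_pos: [0.6249, 0.1906, 0.0086]
tool_rot: [0.287, 0.644, -0.293, 0.647]
force: [-0.5, -0.8, -0.1]
finger_gap: 0.497
```

```bash
python3 -c "
from h import *
go(625,191,8)"
```

```text
t 25.07 tcp mm [624.9 190.6   8.6] q1 q6 [0.13 0.98] jawyaw -48.4 down [ 0.001 -0.009 -1.   ] F [-0.5 -0.8 -0.1] gap 42.4
shift [ 0.0006  0.0003 -0.0002]
```

Seated. Release, retract and clear the view.

>>> {"name": "step_arm", "arguments": {
  "commands": [
    [0.0005,0,0,0],
    [0.0005,0,0,0],
    [0.0005,0,0,0],
    [0.0005,0,0,0],
    [0.0005,0,0,0],
    [0.0005,0,0,0]
  ],
  "jaw": 0.068
}}

```text
t: 25.57
tcp_pos: [0.625, 0.1906, 0.0081]
tool_rot: [0.287, 0.643, -0.293, 0.647]
force: [0.5, 0.5, -0.0]
finger_gap: 0.793
```

>>> {"name": "step_arm", "arguments": {
  "commands": [
    [-0.01,0,0,0],
    [-0.03,0,0,0],
    [-0.06,0,0,0],
    [-0.1,0,0,0],
    [-0.13,0,0,0],
    [-0.15,0,0,0],
    [-0.15,0,0,0]
  ]
}}

```text
t: 26.15
tcp_pos: [0.6285, 0.1927, 0.165]
tool_rot: [0.289, 0.64, -0.29, 0.65]
force: [1.1, 0.7, 0.8]
finger_gap: 0.792
```

```bash
python3 -c "
from h import *
go(620,-280,200)
im=optics.snapshot('side');cv2.imwrite('pics/s12.png',im[:,:,::-1])"
```

```text
t 26.15 tcp mm [628.5 192.7 165. ] q1 q6 [0.13 0.98] jawyaw -48.4 down [ 0.013 -0.007 -1.   ] F [1.1 0.7 0.8] gap 67.7
shift [-0.0316 -0.3202  0.3481]
```

View pics/s12.png

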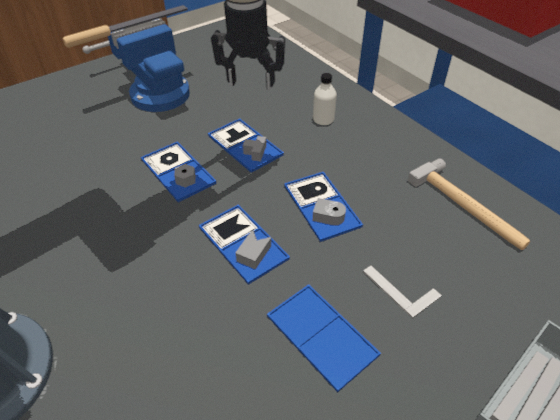

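Side view: hexagon (185,175), tee (255,148), notched (253,250), rounded (330,210), each in its own tray. Now I move aside for a check from the top camera.

>>> {"name": "step_arm", "arguments": {
  "commands": [
    [-0.05,-0.14,0.22,0],
    [-0.05,-0.14,0.22,0],
    [-0.05,-0.14,0.22,0],
    [-0.05,-0.14,0.22,0],
    [-0.05,-0.14,0.22,0],
    [-0.05,-0.14,0.22,0],
    [-0.05,-0.14,0.22,0],
    [-0.05,-0.14,0.22,0]
  ]
}}

```text
t: 26.87
tcp_pos: [0.6686, -0.0695, 0.2143]
tool_rot: [0.29, 0.64, -0.293, 0.648]
force: [0.3, 0.2, -0.1]
finger_gap: 0.8
```

>>> {"name": "step_arm", "arguments": {
  "commands": [
    [0,-0.14,0.16,0],
    [0,-0.14,0.16,0],
    [0,-0.14,0.16,0],
    [0,-0.14,0.16,0],
    [0,-0.14,0.16,0],
    [0,-0.14,0.16,0],
    [0,-0.14,0.16,0],
    [0,-0.14,0.16,0]
  ]
}}

```text
t: 27.53
tcp_pos: [0.6683, -0.2803, 0.2147]
tool_rot: [0.29, 0.641, -0.293, 0.647]
force: [0.0, 0.9, 0.1]
finger_gap: 0.795
```

```bash
python3 -c "
from h import *
im=optics.snapshot('top');cv2.imwrite('pics/t13.png',im[:,:,::-1])
for t in tray_poses(im): print(t)
pc(im,dict(hex=(123,230,170,278),tee=(134,140,180,184),notch=(266,230,312,278),round=(274,136,320,182)),fn='pics/v13.png')
print(telemetry.sense()['tcp_pos'])"
```

```text
(array([456.5, 201.5]), np.float32(0.9))
(array([624.4, 190.1]), np.float32(3.6))
(array([460.6, -51.7]), np.float32(0.9))
(array([633.2, -62.1]), np.float32(-12.1))
(array([ 460.5, -286.8]), np.float32(3.7))
hex px [142. 256.] rect [array([455.6, 201.4]), array([39.6, 45. ]), np.float64(88.5)]
   poly [[478.0, 199.0], [465.2, 220.8], [445.1, 220.8], [433.1, 203.1], [444.1, 182.1], [465.4, 181.7]]
tee px [153. 158.] rect [array([623.3, 191.7]), array([56.1, 45. ]), np.float64(41.8)]
   poly [[657.4, 195.2], [646.4, 207.5], [631.9, 199.0], [613.4, 213.1], [601.2, 201.2], [616.1, 183.9], [604.4, 170.8], [618.3, 159.1]]
notch px [288. 255.] rect [array([461.3, -49.6]), array([60.1, 40.9]), np.float64(26.7)]
   poly [[496.3, -53.9], [473.3, -43.4], [478.9, -19.2], [426.9, -44.9], [444.4, -79.8]]
round px [295. 157.] rect [array([632.4, -59.7]), array([40.5, 61.1]), np.float64(37.9)]
   poly [[654.7, -79.8], [656.6, -60.0], [630.6, -25.8], [600.4, -47.7], [626.7, -84.9], [641.4, -87.9]]
[ 0.66857603 -0.27932144  0.21502142]
```

View pics/t13.png

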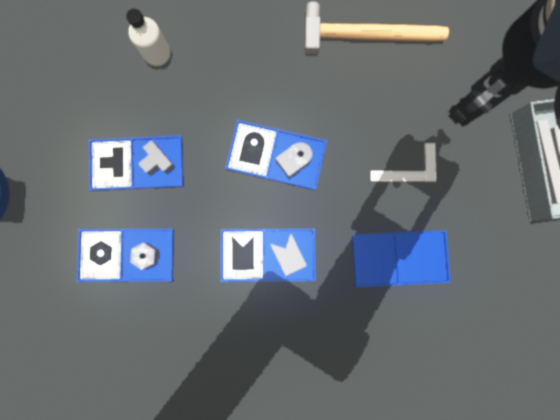

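View pics/v13.png

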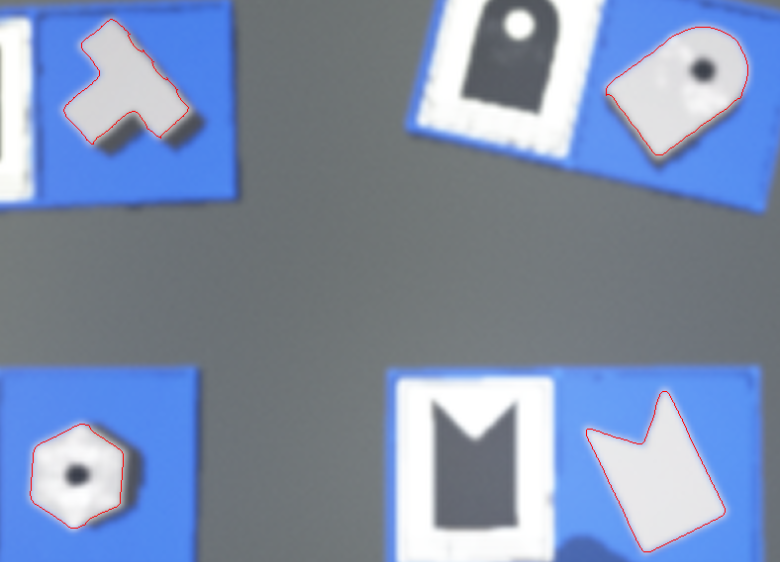

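All four pieces lie flat within about 3 mm of their compartment centres. The try square is unmoved at (405,165) and the arm is clear, so I hand in.

```bash
python3 -c "
from station import manip
print(manip.sign_off())"
```

```text
the job is handed in; nothing more can be done
None
```

All four pieces are in the trays that match their drawings, and the job was handed in at about 28 s.

- **Moves:** I put the tee in the spare tray first, then moved the notched block and the hexagon to their own trays. Last, I moved the tee from the spare tray to its own. The rounded piece was already in the right tray, so I left it alone. I lowered each piece until the tray took its weight before opening the gripper, and no piece was turned over.
- **Last checks:** The final top view shows each piece in its tray. All four are within about 3 mm of the compartment centres, and their outlines match the nominal sizes to about 1 mm. The spare tray is empty, the try square looks unmoved, and the gripper is open and clear of everything. The force readings I saw stayed below 7 N.
- **Small disagreements:** The gripper read about 1.3 mm narrower than the nominal piece widths. The tool leaned by up to about 0.9° during the job. Neither affected the placing, and no check failed.

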